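# Load a block battery into the bench tester and snap the flap over

### The job

Load the 9-volt block battery into the bench tester: lay it flat in the channel, its terminal end towards the hood, and slide it in until it meets the stiff sliding contact hidden inside and carries that back by about 4 mm (no less than 2, no more than 6). Then, pushing lightly, tip the sprung flap up off the hood just far enough that it snaps over by itself on top of the battery; do not ride it down or press on it once it goes over. Leave the other things on the bench where they are.

Things in the scene. Friction and masses are not known exactly. Their poses are not given: they have to be found in the camera images.
- battery_mid (a point): centre (half-way up) of the loose 9-volt block battery: dark block with an ochre band at the end away from its two terminals, about 46 mm long along its own y, 27 mm wide along its x, 18 mm high along z, lying flat, about 50 g. The terminal end points along its own -y
- battery_end (a point): middle of the battery's terminal end, 21 mm from battery_mid towards its own -y; the face that meets the contact (the two small studs stand 3 mm proud of it and enter the contact)
- tester: battery tester, screwed down: aluminium base 146 x 70 x 6 mm, grey channel, black hood. Origin on the bench under the channel; x runs along the channel into the hood (roughly away from the robot), z up. Channel floor 6 mm up, along y = 0; side walls 31 mm apart inside, 4 mm thick, tops 14 mm up, from the hood to x = -35 mm, then flaring to 46 mm apart at x = -60 mm
- hood_mouth (a point): middle of the hood's open mouth, at the tester's x = 21 mm, y = 0, 16 mm up, axes as the tester's. The mouth is 31 mm wide and 20 mm high over the channel floor; the hood is 41 mm wide, its top 30 mm up, and reaches 58 mm along +x from here. With the battery home its terminal end is 5 to 21 mm inside
- contact (a joint): how far the battery has pushed back the contact inside the hood, m: 0 untouched, grows along the tester's x, ends at 0.014. A stiff friction slide: it gives way at about 5 N and stays where it is pushed. Where its face stands untouched differs each time and is not measured: 4 to 14 mm inside the mouth, so it must be felt
- flap (a joint): angle of the steel flap, rad: 0 open, leaning back over the hood 28 degrees from upright (its start); 0.49 upright; 2.06 closed, level over the channel, just clear of a battery lying flat. An over-centre spring drives it away from its snap point near 0.74 rad: about 3 N at the tip to start it, less towards the snap point; past that it closes by itself in 1 to 2 s
- flap_tip (a point): middle of the round bead (9 mm thick, 36 mm wide) at the free end of the flap, 50 mm from its hinge. The hinge runs along the tester's y at x = 22 mm, 33 mm up; the open tip stands over the hood at x = 45 mm, 77 mm up, and swings up and over towards the tester's -x. The plate is 32 mm wide, 4 mm thick
- terminal_strip: black terminal block on a brown strip, 64 x 27 x 14 mm, a bystander; origin under its centre
- capacitor: grey upright can capacitor, 18 mm thick, 34 mm high, a bystander; origin under its centre
- relay: orange-brown sealed relay, 12 x 28 x 19 mm, a bystander; origin under its centre
- transformer: small transformer, 42 x 60 x 36 mm, a bystander; origin under its centre
- heatsink: black finned heat sink, 30 x 40 x 22 mm, a bystander; origin under its centre
There are look-alikes about, which are no part of the job. Leave any pink or turquoise look-alike of the part that bears battery_mid alone.

How it is judged:
By the outcome, as a careful person would: the job done as asked, in the order asked, and still so for the second after the job is handed in, with the robot touching nothing.
It also fails if it takes over 56 s, if anything falls off the work surface, if the arm or the gripper's body presses on something with over 40 N, if the wrist force passes 120 N, or if a joint passes its speed limit or range.

### The arm

A 6-joint arm with a two-finger parallel gripper is mounted at the origin on a cart in front of the work surface, level with it; the furniture and walls round the work are solid. World frame = base frame: x ahead of the robot, y to its left, z up, the work surface at z = 0. Lengths are in m, angles in rad, forces in N, time in s.
With the tool pointing down it reaches from about 0.3 to 0.875 m from the base axis. Payload 6.4 kg.
Tool frame: the origin (TCP) lies at the very end of the fingers, on their centre line; the grasp point (between the pads) lies 19 mm behind it; z points along the fingers, y is the line along which they close (so a half turn about z gives the same grasp; the last joint's range is limited). The gripper opens to 88 mm and grips with 3 to 60 N. Pads are 18 mm wide; open, the fingers measure 123 mm over their backs; the gripper's body (75 mm by 187 mm) begins 45 mm behind the grasp point.
Start: joints at [0.916, 0.181, 1.607, -0, 1.354, -0.206], TCP at [0.249, 0.518, 0.239] pointing down, gripper open.
Joint ranges: [-2.99, 2.99], [-0.89, 2.07], [0.3, 2.58], [-1.14, 4.28], [0, 2.63], [-3.12, 3.12]. Speed limits (rad/s): [2.57, 2.57, 3.01, 3.14, 3.14, 3.14].

### API

Orientations are given as a unit quaternion [x, y, z, w].
In Python, from station import bot gives the robot as it stands.
- The arm moves only by the tool move_arm, never from a script. Its argument "targets" is a list of rows, each a list of 3 entries, a list of its own where there are three numbers: the shift along the tool's x, y, z in m, then the turn, a rotation vector about the tool's x, y, z in degrees, then the gripper command: -1 is fully open, 1 is shut, values between are in proportion. In form: [[[dx, dy, dz], [ax, ay, az], fingers], ...]. A call has exactly 10 rows; each row shifts and turns the commanded pose from where the row before left it, along the tool's axes as they then stand; what a row does not reach is not made up. A row lasts 1/12 s, in which the tool goes at most 41.7 mm and 7.16 degrees, less where a joint would pass 70% of its speed; a pose out of reach is approached as far as the arm can. A call with a gripper value outside its range is refused whole. The fingers move at their own pace and stop on an object; the grip force is fixed at half the most. Time passes only in rows, so rows that do not move let the fingers close, or fill a call up. It gives the time, the measured TCP pose, the force, the opening and the grip force at its end, in the units of the state.
- bot.sense(): the state, without advancing time (a new reading comes with each control period).
- bot.capture(name): name is "scene" or "side" or "wrist"; returns (picture, depth): 480x640x3 uint8, red, green, blue; 480x640 float32, m along the optical axis (not along the pixel's ray), 0 where there is no reading.
- bot.get_calibration(name): a dict with "K" (3x3 intrinsics, pixels), "distortion" ([k1, k2, p1, p2, k3] as OpenCV has them; the pictures are not rectified), "camera_from_world" (4x4, takes a point from world to camera coordinates); the wrist camera has in their place "mount" (4x4, takes a point from camera to tool coordinates, whose origin is the TCP and whose axes are the flange's). Camera axes: x right, y up, looking along -z (the intrinsics and any distortion apply to the point x, -y, -z); pixel columns grow to the right and rows downward; lengths in m; the calibration is good to about 2 mm. A picture is of the moment at which its call begins: read the wrist's pose just before it. get_calibration takes no time and is no camera call.
- bot.finish_job(): hands the job in; it is judged then, once.
The state is a dict: "t": time; "joints": joint angles; "qd": joint speeds; "effort": joint torques, N m; "eef_pos": TCP position; "tool_rot": TCP orientation; "wrist_force": force on the tool from outside, world axes, zero at the start; "torque": the same for the moment, N m; "width": finger opening in m; "grasp_force": force on a finger pad.
Only numpy, scipy, OpenCV 4.12 (cv2) and the standard library are available. Lean on these libraries where they do the work, as an engineer would, in place of code of your own. Each camera call takes 0.05 s, during which the arm holds its last target. There are 200 camera calls.

## Working session

There is one attempt and no reset: what is moved stays moved. The work goes in short steps, Python scripts to look and compute and a tool call to move; the robot and the scene stay as the last step left them, time stands still between calls to the robot, and variables do not carry over. Pictures are saved under pics/ and viewed, at most 10 in all, crops included, and the job is handed in when it is done.

Besides the shell and the picture viewer there is one more tool, called after "Call:" by a JSON object that holds its "op" and its "data". move_arm: Moves the arm, as the interface text tells. Its arguments: {"type":"object","properties":{"targets":{"type":"array","items":{"type":"array"}}},"required":["targets"]}

```bash
ls; mkdir -p pics; cat > h.py <<'E'
import numpy as np,cv2
from scipy.spatial.transform import Rotation as R
from station import bot
def T_wc(name,s=None):
    c=bot.get_calibration(name)
    if 'camera_from_world' in c: return np.linalg.inv(np.array(c['camera_from_world']))
    s=s or bot.sense(); T=np.eye(4); T[:3,:3]=R.from_quat(s['tool_rot']).as_matrix(); T[:3,3]=s['eef_pos']
    return T@np.array(c['mount'])
def rays(name,px):
    c=bot.get_calibration(name)
    n=cv2.undistortPoints(np.array(px,float).reshape(-1,1,2),np.array(c['K'],float),np.array(c['distortion'],float)).reshape(-1,2)
    return np.c_[n[:,0],-n[:,1],-np.ones(len(n))]
def pts(name,px,depth,T):
    r=rays(name,px); d=np.array([depth[int(round(v)),int(round(u))] for u,v in px])
    return (T[:3,:3]@(r*d[:,None]).T).T+T[:3,3]
def plane(name,px,z,T):
    r=(T[:3,:3]@rays(name,px).T).T; o=T[:3,3]
    return o+r*((z-o[2])/r[:,2])[:,None]
def proj(name,P,T):
    c=bot.get_calibration(name); p=np.linalg.inv(T)@np.r_[P,1]; p=p[:3]*[1,-1,-1]
    return cv2.projectPoints(p.reshape(1,3),np.zeros(3),np.zeros(3),np.array(c['K'],float),np.array(c['distortion'],float))[0].ravel()
E
python3 - <<'E'
from h import *
s=bot.sense(); print(s)
for n in('scene','side'):
    T=T_wc(n); p,d=bot.capture(n); cv2.imwrite(f'pics/{n}0.png',p[:,:,::-1]); np.savez(f'{n}0.npz',p=p,d=d,T=T); print(n,T.round(3).tolist(),(d>0).mean())
print(bot.get_calibration('wrist'))
E
```

```text
pics
{'t': 0.0, 'joints': array([ 9.15678037e-01,  1.81535765e-01,  1.60797904e+00, -8.96818139e-07,
        1.35379927e+00, -2.06290179e-01]), 'qd': array([-0.00143639,  0.00092173, -0.00037295,  0.00127929,  0.00132422,
       -0.00118383]), 'effort': array([ 2.28207109e-04, -4.33887184e+01, -3.41849685e+01,  7.02779205e-02,
        3.86913854e-02, -9.58080864e-05]), 'eef_pos': array([0.24915092, 0.51763449, 0.23782711]), 'tool_rot': array([ 2.22534971e-01,  9.74924328e-01, -7.82284111e-04, -3.58957129e-04]), 'wrist_force': array([-0.69834273,  0.65772235, -0.42967564]), 'torque': array([-0.0364259 ,  0.03015881,  0.02929008]), 'grasp_force': 0.0, 'width': 0.08822200528044681}
scene [[-0.536, 0.462, -0.707, -0.186], [-0.844, -0.27, 0.464, 0.687], [0.024, 0.845, 0.534, 0.59], [0.0, 0.0, 0.0, 1.0]] 0.995869140625
side [[0.983, -0.148, 0.105, 0.635], [0.18, 0.752, -0.634, -0.419], [0.015, 0.643, 0.766, 0.84], [0.0, 0.0, 0.0, 1.0]] 0.996162109375
{'K': array([[424.88694556,   0.        , 315.49572183],
       [  0.        , 424.88694556, 240.06973521],
       [  0.        ,   0.        ,   1.        ]]), 'distortion': array([-0.02389705,  0.        ,  0.        ,  0.        ,  0.        ]), 'mount': array([[ 2.64578222e-04,  9.52926402e-01,  3.03201586e-01,
         7.86526655e-02],
       [ 9.99999965e-01, -2.45873242e-04, -9.98646127e-05,
         1.31494975e-03],
       [-2.06144692e-05,  3.03201602e-01, -9.52926434e-01,
        -1.46522979e-01],
       [ 0.00000000e+00,  0.00000000e+00,  0.00000000e+00,
         1.00000000e+00]])}
```

View pics/scene0.png

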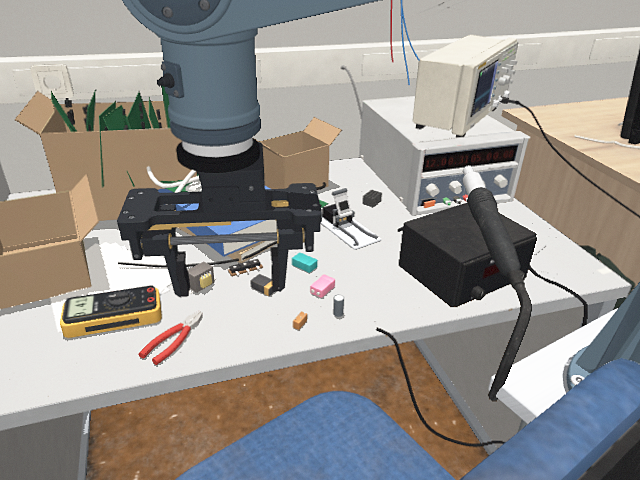

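View pics/side0.png

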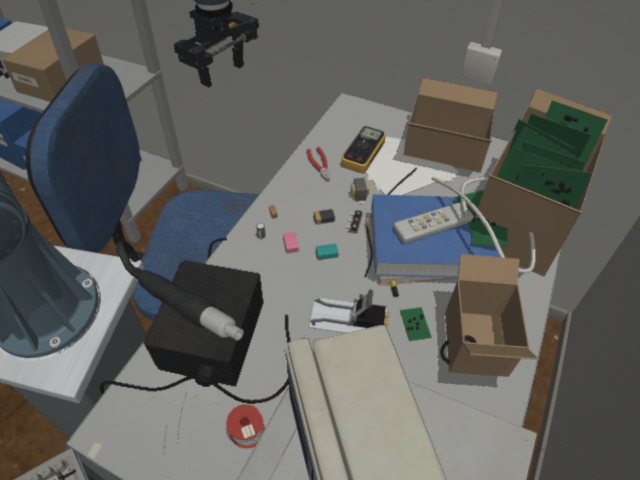

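Side view: dark block with ochre band at (325,216) is my battery. Look-alikes are pink (291,242) and turquoise (327,252); other objects are the relay (273,211), the terminal strip (355,221) and a dark thing with yellow (394,289). The tester is around (350,315), with its hood at (370,312). Next is a close crop.

```bash
python3 - <<'E'
from h import *
z=np.load('side0.npz'); p=z['p'][:,:,::-1]; d=z['d'];T=z['T']
a=cv2.resize(p[195:270,255:375],None,fx=6,fy=6,interpolation=cv2.INTER_CUBIC)[:300]
b=cv2.resize(p[285:340,300:420],None,fx=6,fy=6,interpolation=cv2.INTER_CUBIC)[:290]
cv2.imwrite('pics/c1.png',np.vstack([a,b]))
for n,q in dict(bat=(325,216),och=(318,216),pink=(291,242),tq=(327,252),hood=(372,316),floor=(345,317),base=(318,325),tip=(364,297)).items(): print(n,pts('side',[q],d,T).round(3))
E
```

```text
bat [[0.516 0.342 0.02 ]]
och [[0.501 0.342 0.018]]
pink [[0.458 0.255 0.018]]
tq [[0.538 0.245 0.015]]
hood [[0.65  0.096 0.031]]
floor [[0.6   0.097 0.011]]
base [[0.551 0.072 0.007]]
tip [[0.63  0.112 0.065]]
```

View pics/c1.png

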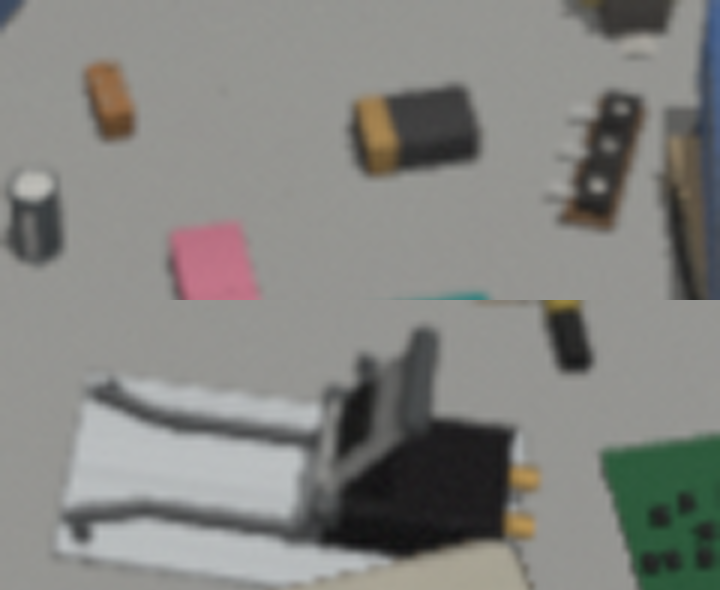

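The crop confirms my choice: dark block, ochre end facing the robot, terminal end facing away (+x). The tester channel also runs roughly +x. I'll fit both poses from the depth data and check what stands around the tester.

```bash
python3 - <<'E'
from h import *
z=np.load('side0.npz'); p=z['p']; d=z['d'];T=z['T']
vv,uu=np.mgrid[0:480,0:640]; px=np.c_[uu.ravel(),vv.ravel()]
r=rays('side',px); P=(T[:3,:3]@(r*d.ravel()[:,None]).T).T+T[:3,3]; hsv=cv2.cvtColor(p,cv2.COLOR_RGB2HSV).reshape(-1,3)
print('bench z',np.median(P[(abs(P[:,0]-.55)<.1)&(abs(P[:,1]-.18)<.03),2]))
def rect(m,n):
    q=P[m,:2].astype(np.float32); print(n,m.sum(),cv2.minAreaRect(q*1000), np.median(P[m,2]))
box=lambda x0,x1,y0,y1:(P[:,0]>x0)&(P[:,0]<x1)&(P[:,1]>y0)&(P[:,1]<y1)
rect(box(.47,.56,.31,.37)&(P[:,2]>.014),'bat top')
W=p.reshape(-1,3).astype(int)
rect(box(.5,.75,.03,.17)&(P[:,2]>.003)&(P[:,2]<.012)&(W.min(1)>175),'base')
rect(box(.6,.75,.03,.17)&(P[:,2]>.026)&(P[:,2]<.034)&(W.max(1)<60),'hoodtop')
rect(box(.57,.72,.05,.17)&(P[:,2]>.05)&(P[:,2]<.095),'flap')
m=box(.57,.72,.05,.17)&(P[:,2]>.066)&(P[:,2]<.095);print('tip',P[m].mean(0),P[m].max(0),P[m].min(0))
for n in('side','scene'):
    z=np.load(n+'0.npz'); vv,uu=np.mgrid[0:480,0:640]; T=z['T']
    Q=(T[:3,:3]@(rays(n,px)*z['d'].ravel()[:,None]).T).T+T[:3,3]
    H,_,_=np.histogram2d(Q[:,0],Q[:,1],bins=[0,1],range=None) if 0 else (None,0,0)
    print(n,'cm heights, rows x .40..0.84, cols y -.15...45')
    for x in np.arange(.4,.86,.04):
        print('%.2f'%x,[ (lambda s:int(100*s.max()) if len(s) else -9)(Q[(abs(Q[:,0]-x)<.02)&(abs(Q[:,1]-y)<.02)&(Q[:,2]<.35),2]) for y in np.arange(-.16,.46,.04)])
E
```

```text
bench z 0.0007612239430637713
bat top 187 ((513.4971313476562, 349.0188293457031), (44.04656219482422, 29.926422119140625), 21.733678817749023) 0.017518689145974986
base 709 ((582.4916381835938, 101.0777587890625), (95.78240203857422, 68.55941772460938), 2.744260787963867) 0.00745822631338755
hoodtop 407 ((642.6790771484375, 99.70254516601562), (59.71062469482422, 40.06966781616211), 5.0717034339904785) 0.031330111042286335
flap 219 ((630.3988037109375, 104.3110122680664), (39.85993576049805, 27.13707733154297), 87.58942413330078) 0.06894077623741934
tip [0.63721842 0.09977503 0.07797725] [0.64365714 0.11930834 0.08687604] [0.63012727 0.08393489 0.0661655 ]
side cm heights, rows x .40..0.84, cols y -.15...45
0.40 [0, 8, 17, 17, 16, 11, 11, 10, 0, 0, 0, 3, 1, 1, 0, 0]
0.44 [5, 5, 17, 17, 10, 10, 10, 10, 0, 0, 2, 2, 0, 0, 0, 0]
0.48 [5, 4, 1, 0, 0, 5, 0, 0, 0, 0, 2, 2, 1, 2, 0, 0]
0.52 [17, 0, 1, 1, 3, 4, 1, 1, 0, 0, 2, 1, 2, 2, 0, 0]
0.56 [33, 33, 17, 17, -9, 0, 1, 1, 0, 0, 2, 2, 1, 1, 3, 4]
0.60 [33, 32, -9, -9, -9, 0, 5, 5, 0, 0, 0, 0, 2, 6, 6, 4]
0.64 [32, 32, -9, -9, -9, -9, 8, 8,
[... 443 characters left out ...]
, 1, 0, 0]
0.44 [-71, -71, 17, 17, 10, 10, 10, 10, 0, 0, 1, 1, 0, 0, 0, 0]
0.48 [-71, -71, -71, -9, -9, 4, 4, 0, 0, 0, 1, 1, 0, 1, 0, 0]
0.52 [17, 10, -71, -9, 0, 0, 1, 1, 0, 0, 1, 1, 1, 1, 0, 0]
0.56 [33, 32, 17, 17, 0, 0, 1, 1, 0, 0, 1, 1, 1, 1, 1, 3]
0.60 [33, 32, 17, 17, 0, 0, 5, 5, 0, 0, 0, 0, 2, 6, 5, 3]
0.64 [32, 32, 32, 2, 1, 0, 8, 8, 0, -9, 3, 6, 6, 6, 6, 0]
0.68 [32, 32, 32, 2, 2, 0, 3, 3, -9, -9, 6, -9, -9, 0, 6, 0]
0.72 [16, 16, 16, 1, 0, 0, 0, 0, -9, -9, -9, -9, -9, -9, 6, 8]
0.76 [16, 16, 16, 0, 0, 0, 0, -9, -9, 6, 6, -71, -71, 12, 12, 8]
0.80 [16, 16, 0, 0, 13, 11, 10, 11, 12, 13, -71, -70, -71, 12, 12, 10]
0.84 [16, 16, 0, 0, 13, 11, -71, -71, 11, 13, -71, -71, 8, 18, 19, 19]
```

```bash
cat >> h.py <<'E'
def pose(yaw,tilt=0):
    "tool z down, tool x pointing to -(cos yaw, sin yaw); tilt>0 leans the body back"
    y=np.radians(yaw); f=np.array([np.cos(y),np.sin(y),0]); M=np.c_[-f,np.cross([0,0,-1],-f),[0,0,-1]]
    return M@R.from_euler('y',-tilt,degrees=True).as_matrix()
def go(pos,M,s=None):
    s=s or bot.sense(); A=R.from_quat(s['tool_rot']).as_matrix()
    dp=A.T@(np.array(pos)-s['eef_pos']); rv=np.degrees(R.from_matrix(A.T@M).as_rotvec())
    print('shift mm',(dp*1000).round(1),'turn deg',rv.round(2),'| if turned first: shift',(M.T@(np.array(pos)-s['eef_pos'])*1000).round(1))
E
python3 -c "
from h import *
print(pose(20),'z up after tilt',pose(0,10)[:,2]); go([.51,.345,.15],pose(20))"
```

```text
[[-0.93969262 -0.34202014  0.        ]
 [-0.34202014  0.93969262  0.        ]
 [ 0.          0.         -1.        ]] z up after tilt [ 0.17364818  0.         -0.98480775]
shift mm [-310.   -42.3   87.9] turn deg [ -0.07  -0.05 -45.71] | if turned first: shift [-186.  -251.5   87.9]
```

Call:
{"op": "move_arm", "data": {"targets": [[[-0.034, -0.005, 0.01], [0, 0, 0], -1], [[-0.034, -0.005, 0.01], [0, 0, 0], -1], [[-0.034, -0.005, 0.01], [0, 0, 0], -1], [[-0.034, -0.005, 0.01], [0, 0, 0], -1], [[-0.034, -0.005, 0.01], [0, 0, 0], -1], [[-0.034, -0.005, 0.01], [0, 0, 0], -1], [[-0.034, -0.005, 0.01], [0, 0, 0], -1], [[-0.034, -0.005, 0.01], [0, 0, 0], -1], [[-0.034, -0.005, 0.01], [0, 0, -6], -1], [[0, 0, 0], [0, 0, -6], -1]]}}

```text
t: 0.93
eef_pos: [0.5092, 0.3403, 0.1461]
tool_rot: [0.119, 0.993, -0.001, -0.0]
wrist_force: [-0.2, -0.0, 0.0]
width: 0.0884
grasp_force: 0.0
```

Call:
{"op": "move_arm", "data": {"targets": [[[0, 0, 0], [0, 0, -6], -1], [[0, 0, 0], [0, 0, -6], -1], [[0, 0, 0], [0, 0, -6], -1], [[0, 0, 0], [0, 0, -6], -1], [[0, 0, 0], [0, 0, -6], -1], [[0, 0, 0], [0, 0, -3.7], -1], [[0, 0, 0], [0, 0, 0], -1], [[0, 0, 0], [0, 0, 0], -1], [[0, 0, 0], [0, 0, 0], -1], [[0, 0, 0], [0, 0, 0], -1]]}}

```text
t: 1.77
eef_pos: [0.5056, 0.3447, 0.1486]
tool_rot: [-0.173, 0.985, -0.0, -0.0]
wrist_force: [0.6, -0.0, 0.5]
width: 0.0881
grasp_force: 0.0
```

```bash
python3 - <<'E'
from h import *
s=bot.sense(); T=T_wc('wrist',s); p,d=bot.capture('wrist'); np.savez('w1.npz',p=p,d=d,T=T); cv2.imwrite('pics/w1.png',p[:,:,::-1])
print(s['t'],s['eef_pos'])
vv,uu=np.mgrid[0:480,0:640]; px=np.c_[uu.ravel(),vv.ravel()]
P=(T[:3,:3]@(rays('wrist',px)*d.ravel()[:,None]).T).T+T[:3,3]
print('bench',np.median(P[(abs(P[:,2])<.01),2]))
m=(abs(P[:,0]-.515)<.045)&(abs(P[:,1]-.345)<.04)&(P[:,2]>.014)&(P[:,2]<.03)
W=cv2.cvtColor(p,cv2.COLOR_RGB2HSV).reshape(-1,3)
print(m.sum(),np.median(P[m,2]),cv2.minAreaRect((P[m,:2]*1000).astype(np.float32)))
o=m&(W[:,1]>100)&(W[:,2]>90); print('ochre',P[o].mean(0),'dark',P[m&~o].mean(0))
E
```

```text
1.7667 [0.50556446 0.34474026 0.14857818]
bench 0.0006499831113866428
2379 0.017820749841043815 ((512.330078125, 352.4281921386719), (44.852699279785156, 26.53450584411621), 22.514360427856445)
ochre [0.49807173 0.34650994 0.01797757] dark [0.51585189 0.3540442  0.01770702]
```

View pics/w1.png

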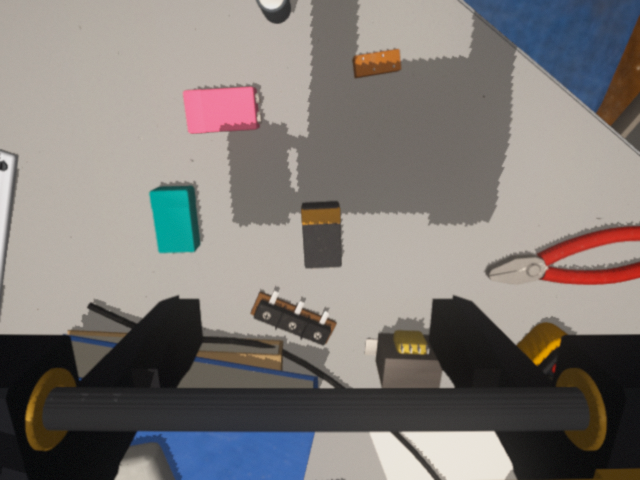

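Wrist view: battery at (322,235), with its ochre end at (321,214) towards the robot. The lanes for the fingers beside it are clear. Measured top is 17.8 mm and size 45 x 26.5 mm, which matches. I'll grip near the rear, leaning the tool back 10° so the body clears the flap later.

```bash
python3 - <<'E'
from h import *
s=bot.sense(); print(s['eef_pos']); go([.5003,.3474,.0118],pose(22.7,10)); go([.5003,.3474,.060],pose(22.7,10))
E
```

```text
[0.50557299 0.34474521 0.14860778]
shift mm [  4.    4.3 136.8] turn deg [ -0.24 -10.01  -2.77] | if turned first: shift [ 27.5   4.5 134.1]
shift mm [ 4.   4.3 88.6] turn deg [ -0.24 -10.01  -2.77] | if turned first: shift [19.2  4.5 86.6]
```

Call:
{"op": "move_arm", "data": {"targets": [[[0.002, 0.002, 0.03], [0, 0, 0], -1], [[0.002, 0.0023, 0.03], [0, 0, 0], -1], [[0, 0, 0.0286], [0, -5, -1.4], -1], [[0, 0, 0], [-0.2, -5, -1.4], -1], [[0.0035, 0, 0.02], [0, 0, 0], -1], [[0.0025, 0, 0.0145], [0, 0, 0], -1], [[0.0013, 0, 0.0075], [0, 0, 0], -1], [[0, 0, 0], [0, 0, 0], -1], [[0, 0, 0], [0, 0, 0], -1], [[0, 0, 0], [0, 0, 0], -1]]}}

```text
t: 2.65
eef_pos: [0.5015, 0.3479, 0.0185]
tool_rot: [-0.197, 0.976, 0.017, 0.086]
wrist_force: [0.6, 0.8, -0.5]
width: 0.0882
grasp_force: 0.0
```

```bash
python3 - <<'E'
from h import *
go([.5003,.3474,.0118],pose(22.7,10))
E
```

```text
shift mm [2.4 0.  6.4] turn deg [-0.03  0.09  0.09] | if turned first: shift [2.4 0.  6.4]
```

Call:
{"op": "move_arm", "data": {"targets": [[[0.0024, 0, 0.0064], [0, 0, 0], -1], [[0, 0, 0], [0, 0, 0], -1], [[0, 0, 0], [0, 0, 0], 1], [[0, 0, 0], [0, 0, 0], 1], [[0, 0, 0], [0, 0, 0], 1], [[0, 0, 0], [0, 0, 0], 1], [[0, 0, 0], [0, 0, 0], 1], [[0, 0, 0], [0, 0, 0], 1], [[0, 0, 0], [0, 0, 0], 1], [[0, 0, 0], [0, 0, 0], 1]]}}

```text
t: 3.48
eef_pos: [0.4994, 0.347, 0.0108]
tool_rot: [-0.197, 0.977, 0.017, 0.086]
wrist_force: [-0.2, -0.1, -0.1]
width: 0.0367
grasp_force: 0.0
```

Call:
{"op": "move_arm", "data": {"targets": [[[0, 0, -0.0008], [0, 0, 0], 1], [[0, 0, 0], [0, 0, 0], 1], [[0, 0, 0], [0, 0, 0], 1], [[0, 0, 0], [0, 0, 0], 1], [[0, 0, 0], [0, 0, 0], 1], [[0, 0, 0], [0, 0, 0], 1], [[0, 0, -0.02], [0, 0, 0], 1], [[0, 0, -0.03], [0, 0, 0], 1], [[0, 0, -0.03], [0, 0, 0], 1], [[0, 0, 0], [0, 0, 0], 1]]}}

```text
t: 4.32
eef_pos: [0.4891, 0.3431, 0.0961]
tool_rot: [-0.197, 0.976, 0.018, 0.09]
wrist_force: [0.7, 0.8, -0.6]
width: 0.0257
grasp_force: 30.0
```

```bash
python3 - <<'E'
from h import *
s=bot.sense(); print(s['width'],s['grasp_force'],s['eef_pos'])
# tester precise, from side + scene depth
vv,uu=np.mgrid[0:480,0:640]; px=np.c_[uu.ravel(),vv.ravel()]
for n in('scene','side'):
    T=T_wc(n); p,d=bot.capture(n); np.savez(n+'1.npz',p=p,d=d,T=T)
    P=(T[:3,:3]@(rays(n,px)*d.ravel()[:,None]).T).T+T[:3,3]; W=p.reshape(-1,3).astype(int)
    b=(P[:,0]>.5)&(P[:,0]<.75)&(P[:,1]>.03)&(P[:,1]<.17)
    for nm,m in dict(hood=b&(P[:,2]>.027)&(P[:,2]<.034)&(W.max(1)<60),tip=b&(P[:,2]>.07)&(P[:,2]<.095)).items():
        print(n,nm,m.sum(),P[m].mean(0).round(4),cv2.minAreaRect((P[m,:2]*1000).astype(np.float32)) if m.sum()>5 else '')
z=np.load('scene1.npz'); a=cv2.resize(z['p'][175:260,310:400,::-1],None,fx=4.5,fy=4.5,interpolation=cv2.INTER_CUBIC)
z=np.load('side1.npz'); q=z['p'][:,:,::-1]
u,v=proj('side',s['eef_pos'],z['T']).astype(int); print(u,v)
c=cv2.resize(q[v-45:v+40,u-45:u+45],None,fx=4.2,fy=4.5,interpolation=cv2.INTER_CUBIC)
h=min(a.shape[0],c.shape[0]); cv2.imwrite('pics/c2.png',np.hstack([a[:h],c[:h]]))
E
```

```text
0.02566114262638016 29.99268114566803 [0.48910956 0.34305295 0.09606837]
scene hood 84 [0.6531 0.1159 0.0292] ((642.0673828125, 111.2550048828125), (57.834983825683594, 37.16047286987305), 1.9093120098114014)
scene tip 89 [0.6373 0.1069 0.0766] ((637.3203125, 105.99713134765625), (11.874316215515137, 37.20317077636719), 2.294604539871216)
side hood 391 [0.6499 0.0972 0.0311] ((642.5426635742188, 100.39024353027344), (59.22947311401367, 40.06992721557617), 4.620964527130127)
side tip 104 [0.6383 0.0998 0.0794] ((638.1428833007812, 101.84640502929688), (34.843231201171875, 11.545181274414062), 87.19739532470703)
313 189
```

View pics/c2.png

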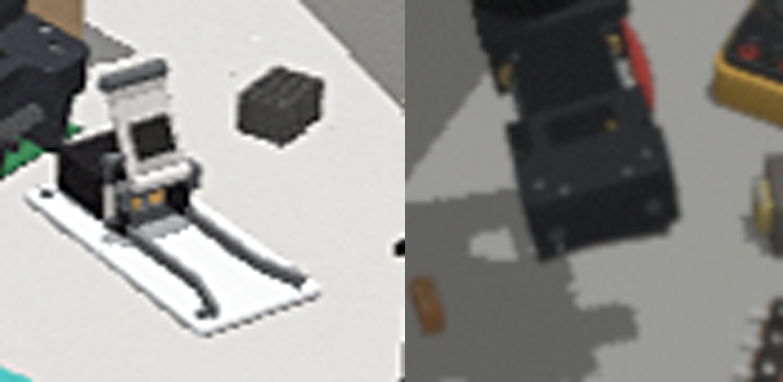

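The scene crop shows the tester with its flap open over the hood; the heat sink stands behind it. The two cameras disagree by several mm on y, so I'll view the tester with the wrist camera from close by.

```bash
python3 - <<'E'
from h import *
go([.575,.105,.20],pose(4,10))
E
```

```text
shift mm [  -8.3 -252.6 -108.3] turn deg [ 3.25  0.18 18.52] | if turned first: shift [ -88.7 -242.5  -94.3]
```

Call:
{"op": "move_arm", "data": {"targets": [[[-0.001, -0.025, -0.025], [0, 0, 0], 1], [[-0.001, -0.033, -0.02], [0, 0, 0], 1], [[-0.001, -0.033, -0.02], [0, 0, 0], 1], [[-0.001, -0.033, -0.02], [0, 0, 0], 1], [[-0.001, -0.033, -0.01], [0, 0, 0], 1], [[-0.001, -0.033, -0.01], [0, 0, 0], 1], [[-0.001, -0.033, -0.003], [0, 0, 0], 1], [[-0.001, -0.03, 0], [1.1, 0, 6.2], 1], [[0, 0, 0], [1.1, 0.1, 6.2], 1], [[0, 0, 0], [1.05, 0.1, 6.2], 1]]}}

```text
t: 5.25
eef_pos: [0.5744, 0.1019, 0.1963]
tool_rot: [-0.029, 0.996, 0.002, 0.084]
wrist_force: [-0.2, 0.4, -0.4]
width: 0.0257
grasp_force: 30.0
```

Call:
{"op": "move_arm", "data": {"targets": [[[0, 0, 0], [0, 0, 0], 1], [[0, 0, 0], [0, 0, 0], 1], [[0, 0, 0], [0, 0, 0], 1], [[0, 0, 0], [0, 0, 0], 1], [[0, 0, 0], [0, 0, 0], 1], [[0, 0, 0], [0, 0, 0], 1], [[0, 0, 0], [0, 0, 0], 1], [[0, 0, 0], [0, 0, 0], 1], [[0, 0, 0], [0, 0, 0], 1], [[0, 0, 0], [0, 0, 0], 1]]}}

```text
t: 6.08
eef_pos: [0.5744, 0.1042, 0.1984]
tool_rot: [-0.034, 0.996, 0.003, 0.086]
wrist_force: [-0.0, 0.8, -0.8]
width: 0.0256
grasp_force: 30.0
```

```bash
python3 - <<'E'
from h import *
s=bot.sense(); T=T_wc('wrist',s); p,d=bot.capture('wrist'); np.savez('w2.npz',p=p,d=d,T=T); cv2.imwrite('pics/w2.png',p[:,:,::-1])
print(s['t'],s['eef_pos'],s['width']); go([.575,.105,.20],pose(4,10))
E
```

```text
6.0833 [0.57441398 0.10422782 0.19835788] 0.025582243031346114
shift mm [-0.9  0.7 -1.5] turn deg [-0.05 -0.18 -0.07] | if turned first: shift [-0.9  0.7 -1.5]
```

View pics/w2.png

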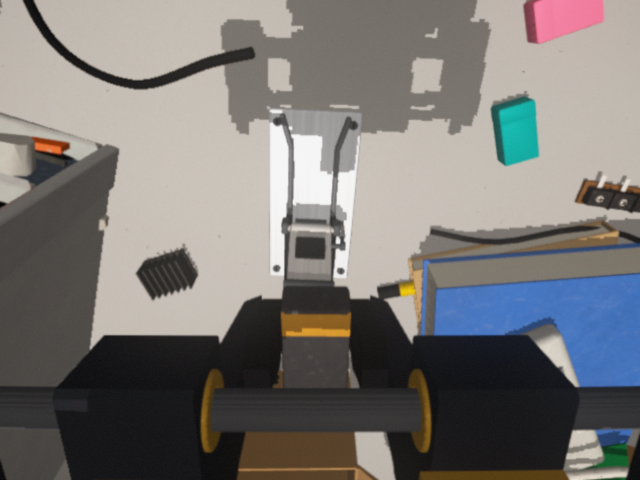

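Wrist view: the base's near corners are at (269,111) and (361,112), and its left edge runs down to (271,275). The channel wall bends are at about (289,147) and (335,148), and the flap is upright-open at (310,245). The battery is in the grip with its ochre end towards the robot.

```bash
python3 - <<'E'
from h import *
z=np.load('w2.npz'); p,d,T=z['p'],z['d'],z['T']
q=[(269.5,110.5),(361,112),(271,276),(349,278)]; print('base corners\n',plane('wrist',q,.006,T).round(4))
print('screws\n',plane('wrist',[(279,121),(353,126),(277,268),(341,270)],.007,T).round(4))
vv,uu=np.mgrid[0:480,0:640]; px=np.c_[uu.ravel(),vv.ravel()]
P=(T[:3,:3]@(rays('wrist',px)*d.ravel()[:,None]).T).T+T[:3,3]; W=p.reshape(-1,3).astype(int)
b=(P[:,0]>.5)&(P[:,0]<.75)&(P[:,1]>.03)&(P[:,1]<.17)
m=b&(P[:,2]>.003)&(P[:,2]<.009)
m&=W.min(1)>150
print('base',m.sum(),np.median(P[m,2]),cv2.minAreaRect((P[m,:2]*1000).astype(np.float32)))
# wall tops per x slice
w=b&(P[:,2]>.011)&(P[:,2]<.018)
for x in np.arange(.53,.61,.01):
    k=P[w&(abs(P[:,0]-x)<.004)]; 
    if len(k): c=k[:,1].mean(); L,Rr=k[k[:,1]>c],k[k[:,1]<=c]; print(round(x,3),len(k),L[:,1].mean().round(4),Rr[:,1].mean().round(4),'mid',((L[:,1].mean()+Rr[:,1].mean())/2).round(4))
f=b&(P[:,2]>.04)&(P[:,2]<.1)&(vv.ravel()<285)&(uu.ravel()>270)&(uu.ravel()<350)
for h in np.arange(.04,.09,.008):
    k=P[f&(abs(P[:,2]-h)<.004)]
    if len(k): print('flap z%.3f'%h,len(k),k.mean(0).round(4),np.ptp(k[:,1]).round(4))
t=b&(P[:,2]>.027)&(P[:,2]<.04)&(vv.ravel()<260); print('hinge',P[t].mean(0),P[t,0].min())
print(W[112,300],W[170,310],W[210,310])
E
```

```text
base corners
 [[0.5348 0.0683 0.006 ]
 [0.5312 0.1362 0.006 ]
 [0.6796 0.0725 0.006 ]
 [0.6768 0.1425 0.006 ]]
screws
 [[0.5418 0.0757 0.007 ]
 [0.5417 0.1313 0.007 ]
 [0.6702 0.0777 0.007 ]
 [0.6683 0.1344 0.007 ]]
base 9090 0.006624015461359628 ((615.3355102539062, 114.63276672363281), (104.30780029296875, 167.6591339111328), 86.11315155029297)
0.54 139 0.1258 0.0791 mid 0.1025
0.55 127 0.1229 0.0825 mid 0.1027
0.56 114 0.1206 0.0854 mid 0.103
0.57 111 0.1207 0.0858 mid 0.1033
0.58 102 0.1208 0.0859 mid 0.1034
0.59 99 0.121 0.0863 mid 0.1036
0.6 98 0.1213 0.0867 mid 0.104
flap z0.040 165 [0.6187 0.1058 0.0416] 0.0412
flap z0.048 436 [0.6206 0.1091 0.0487] 0.0424
flap z0.056 467 [0.6239 0.1044 0.0563] 0.032
flap z0.064 594 [0.6296 0.1048 0.0635] 0.032
flap z0.072 459 [0.6348 0.1045 0.0717] 0.034
flap z0.080 227 [0.6363 0.1033 0.079 ] 0.0359
hinge [0.61535409 0.10241424 0.03504498] 0.50030534111335Traceback (most recent call last):
  File "<stdin>", line 21, in <module>
IndexError: index 300 is out of bounds for axis 1 with size 3
```

```bash
python3 - <<'E'
from h import *
z=np.load('w2.npz'); p,d,T=z['p'],z['d'],z['T']
vv,uu=np.mgrid[0:480,0:640]; px=np.c_[uu.ravel(),vv.ravel()]
mt=np.array(bot.get_calibration('wrist')['mount']); C=(mt[:3,:3]@(rays('wrist',px)*d.ravel()[:,None]).T).T+mt[:3,3]
H=cv2.cvtColor(p,cv2.COLOR_RGB2HSV).reshape(-1,3); U,V=uu.ravel(),vv.ravel()
# battery coordinates: undo 10deg tilt
B=(R.from_euler('y',-10,degrees=True).as_matrix()@C.T).T
o=(U>275)&(U<357)&(V>310)&(V<334)&(H[:,1]>110)
print('ochre tool y',C[o,1].min(),C[o,1].max(),'level-frame x range',B[o,0].min(),B[o,0].max(),'z med',np.median(B[o,2]))
for v in(292,300,308,316,324,332,345,360,375):
    k=(V==v)&(U>290)&(U<342); print(v,B[k].mean(0).round(4),p[v,316])
    e=(V==v)&(U>255)&(U<375)&(abs(C[:,2]-np.median(C[k,2]))<.004); print('   y',C[e,1].min().round(4),C[e,1].max().round(4))
go([.5665,.1032,.060],pose(1.6,10)); go([.5665,.1032,.0195],pose(1.6,10))
E
```

```text
ochre tool y -0.01171798638639783 0.014045247719591111 level-frame x range -0.00311180965627703 0.10216020252770469 z med -0.006248911009416583
292 [0.0081 0.0013 0.0056] [47 44 43]
   y -0.0114 0.0138
300 [0.008  0.0013 0.0005] [45 42 40]
   y -0.0208 0.0228
308 [ 0.008   0.0013 -0.0045] [44 41 39]
   y -0.02 0.0216
316 [ 0.0077  0.0013 -0.0088] [145  99  37]
   y -0.0116 0.0139
324 [ 0.002   0.0013 -0.0062] [137  94  34]
   y -0.0117 0.014
332 [-0.0018  0.0013 -0.0062] [216 154  46]
   y -0.0117 0.0139
345 [-0.0081  0.0014 -0.0062] [71 65 64]
   y -0.0117 0.0139
360 [-0.016   0.0014 -0.0059] [73 70 68]
   y -0.0121 0.014
375 [-0.0214  0.0014 -0.0084] [66 64 60]
   y -0.0119 0.0138
shift mm [ 31.4  -0.4 135. ] turn deg [ 0.36 -0.18  2.3 ] | if turned first: shift [ 31.8  -0.8 134.9]
shift mm [ 38.3  -0.4 174.9] turn deg [ 0.36 -0.18  2.3 ] | if turned first: shift [ 38.9  -0.8 174.8]
```

Seen by the same camera, the battery sits 1.3 mm off centre in tool y. I take that as camera bias and correct the tester's y by it. Now descending over the channel.

Call:
{"op": "move_arm", "data": {"targets": [[[0, 0, 0], [0.36, -0.2, 2.3], 1], [[0.012, -0.001, 0.02], [0, 0, 0], 1], [[0.012, -0.001, 0.03], [0, 0, 0], 1], [[0.0105, 0, 0.03], [0, 0, 0], 1], [[0, 0, 0.03], [0, 0, 0], 1], [[0, 0, 0.0245], [0, 0, 0], 1], [[0, 0, 0], [0, 0, 0], 1], [[0, 0, 0], [0, 0, 0], 1], [[0, 0, 0], [0, 0, 0], 1], [[0, 0, 0], [0, 0, 0], 1]]}}

```text
t: 6.97
eef_pos: [0.5654, 0.1019, 0.0621]
tool_rot: [-0.014, 0.996, 0.001, 0.089]
wrist_force: [-0.1, 0.6, -0.5]
width: 0.0256
grasp_force: 30.0
```

```bash
python3 - <<'E'
from h import *
s=bot.sense(); print(s['eef_pos'],s['wrist_force']); go([.5635,.1019,.0225],pose(1.6,10))
E
```

```text
[0.56538677 0.10191218 0.0620722 ] [-0.07188594  0.64453689 -0.52931123]
shift mm [ 8.9  0.  38.6] turn deg [-0.01  0.22 -0.01] | if turned first: shift [ 8.7  0.  38.6]
```

Call:
{"op": "move_arm", "data": {"targets": [[[0.005, 0, 0.015], [0, 0.2, 0], 1], [[0.003, 0, 0.015], [0, 0, 0], 1], [[0.0008, 0, 0.0086], [0, 0, 0], 1], [[0, 0, 0], [0, 0, 0], 1], [[0, 0, 0], [0, 0, 0], 1], [[0.0002, 0, 0.001], [0, 0, 0], 1], [[0.0002, 0, 0.001], [0, 0, 0], 1], [[0.0002, 0, 0.001], [0, 0, 0], 1], [[0, 0, 0], [0, 0, 0], 1], [[0, 0, 0], [0, 0, 0], 1]]}}

```text
t: 7.8
eef_pos: [0.5621, 0.1019, 0.0176]
tool_rot: [-0.014, 0.996, 0.001, 0.086]
wrist_force: [-1.1, -1.0, 0.7]
width: 0.0257
grasp_force: 30.0
```

```bash
python3 - <<'E'
from h import *
s=bot.sense(); T=T_wc('wrist',s); p,d=bot.capture('wrist'); np.savez('w3.npz',p=p,d=d,T=T); print(s['eef_pos'],s['wrist_force'],s['torque'])
p2,_=bot.capture('scene'); a=cv2.resize(p2[175:260,310:400,::-1],None,fx=4.4,fy=4.4,interpolation=cv2.INTER_CUBIC)
c=cv2.resize(p[130:370,210:430,::-1],(395,374),interpolation=cv2.INTER_CUBIC)
cv2.imwrite('pics/c3.png',np.hstack([a,c]))
E
```

```text
[0.56210509 0.10187008 0.01761717] [-1.14112065 -1.02314736  0.69523535] [0.01939876 0.02087359 0.000196  ]
```

View pics/c3.png

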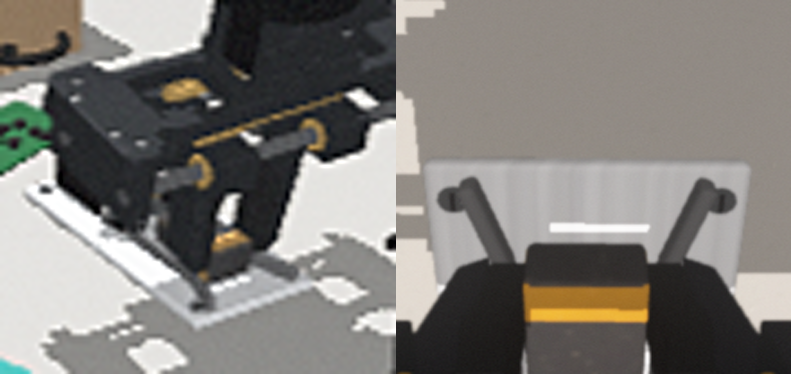

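The battery sits centred in the channel (crop centre x 587 against base centre 588). Sliding forward to near the hood contact zone.

Call:
{"op": "move_arm", "data": {"targets": [[[-0.002, 0, 0.00035], [0, 0, 0], 1], [[-0.002, 0, 0.00035], [0, 0, 0], 1], [[-0.002, 0, 0.00035], [0, 0, 0], 1], [[-0.002, 0, 0.00035], [0, 0, 0], 1], [[-0.002, 0, 0.00035], [0, 0, 0], 1], [[-0.002, 0, 0.00035], [0, 0, 0], 1], [[-0.002, 0, 0.00035], [0, 0, 0], 1], [[-0.002, 0, 0.00035], [0, 0, 0], 1], [[0, 0, 0], [0, 0, 0], 1], [[0, 0, 0], [0, 0, 0], 1]]}}

```text
t: 8.73
eef_pos: [0.5787, 0.1023, 0.0176]
tool_rot: [-0.014, 0.996, 0.001, 0.086]
wrist_force: [0.2, -0.6, 4.1]
width: 0.0257
grasp_force: 30.0
```

Call:
{"op": "move_arm", "data": {"targets": [[[-0.001, 0, 0.00017], [0, 0, 0], 1], [[-0.001, 0, 0.00017], [0, 0, 0], 1], [[0, 0, 0], [0, 0, 0], 1], [[0, 0, 0], [0, 0, 0], 1], [[0, 0, 0], [0, 0, 0], 1], [[0, 0, 0], [0, 0, 0], 1], [[0, 0, 0], [0, 0, 0], 1], [[0, 0, 0], [0, 0, 0], 1], [[0, 0, 0], [0, 0, 0], 1], [[0, 0, 0], [0, 0, 0], 1]]}}

```text
t: 9.57
eef_pos: [0.58, 0.1024, 0.0176]
tool_rot: [-0.014, 0.996, 0.001, 0.086]
wrist_force: [-3.2, -0.0, 7.1]
width: 0.0254
grasp_force: 30.0
```

Call:
{"op": "move_arm", "data": {"targets": [[[0, 0, -0.0004], [0, 0, 0], 1], [[0, 0, 0], [0, 0, 0], 1], [[-0.001, 0, 0.00017], [0, 0, 0], 1], [[0, 0, 0], [0, 0, 0], 1], [[0, 0, 0], [0, 0, 0], 1], [[0, 0, 0], [0, 0, 0], 1], [[0, 0, 0], [0, 0, 0], 1], [[0, 0, 0], [0, 0, 0], 1], [[0, 0, 0], [0, 0, 0], 1], [[0, 0, 0], [0, 0, 0], 1]]}}

```text
t: 10.4
eef_pos: [0.5809, 0.1024, 0.0176]
tool_rot: [-0.014, 0.996, 0.001, 0.085]
wrist_force: [-1.9, 0.1, 5.4]
width: 0.0257
grasp_force: 30.0
```

Call:
{"op": "move_arm", "data": {"targets": [[[0, 0, -0.0005], [0, 0, 0], 1], [[-0.0005, 0, 9e-05], [0, 0, 0], 1], [[-0.0005, 0, 9e-05], [0, 0, 0], 1], [[-0.0005, 0, 9e-05], [0, 0, 0], 1], [[0, 0, 0], [0, 0, 0], 1], [[0, 0, 0], [0, 0, 0], 1], [[0, 0, 0], [0, 0, 0], 1], [[0, 0, 0], [0, 0, 0], 1], [[0, 0, 0], [0, 0, 0], 1], [[0, 0, 0], [0, 0, 0], 1]]}}

```text
t: 11.23
eef_pos: [0.5824, 0.1025, 0.0181]
tool_rot: [-0.014, 0.996, 0.001, 0.086]
wrist_force: [-0.7, 0.4, -0.5]
width: 0.0258
grasp_force: 30.0
```

Call:
{"op": "move_arm", "data": {"targets": [[[0, 0, -0.0002], [0, 0, 0], 1], [[-0.0005, 0, 9e-05], [0, 0, 0], 1], [[-0.0005, 0, 9e-05], [0, 0, 0], 1], [[-0.0005, 0, 9e-05], [0, 0, 0], 1], [[0, 0, 0], [0, 0, 0], 1], [[0, 0, 0], [0, 0, 0], 1], [[0, 0, 0], [0, 0, 0], 1], [[0, 0, 0], [0, 0, 0], 1], [[0, 0, 0], [0, 0, 0], 1], [[0, 0, 0], [0, 0, 0], 1]]}}

```text
t: 12.07
eef_pos: [0.5839, 0.1025, 0.0182]
tool_rot: [-0.014, 0.996, 0.001, 0.086]
wrist_force: [-0.0, 0.2, 0.2]
width: 0.0256
grasp_force: 30.0
```

Call:
{"op": "move_arm", "data": {"targets": [[[-0.0005, 0, 9e-05], [0, 0, 0], 1], [[-0.0005, 0, 9e-05], [0, 0, 0], 1], [[-0.0005, 0, 9e-05], [0, 0, 0], 1], [[0, 0, 0], [0, 0, 0], 1], [[0, 0, 0], [0, 0, 0], 1], [[0, 0, 0], [0, 0, 0], 1], [[0, 0, 0], [0, 0, 0], 1], [[0, 0, 0], [0, 0, 0], 1], [[0, 0, 0], [0, 0, 0], 1], [[0, 0, 0], [0, 0, 0], 1]]}}

```text
t: 12.9
eef_pos: [0.5854, 0.1025, 0.0183]
tool_rot: [-0.014, 0.996, 0.001, 0.086]
wrist_force: [-0.5, 1.3, -0.6]
width: 0.0256
grasp_force: 30.0
```

Call:
{"op": "move_arm", "data": {"targets": [[[-0.0005, 0, 9e-05], [0, 0, 0], 1], [[-0.0005, 0, 9e-05], [0, 0, 0], 1], [[-0.0005, 0, 9e-05], [0, 0, 0], 1], [[0, 0, 0], [0, 0, 0], 1], [[0, 0, 0], [0, 0, 0], 1], [[0, 0, 0], [0, 0, 0], 1], [[0, 0, 0], [0, 0, 0], 1], [[0, 0, 0], [0, 0, 0], 1], [[0, 0, 0], [0, 0, 0], 1], [[0, 0, 0], [0, 0, 0], 1]]}}

```text
t: 13.73
eef_pos: [0.5869, 0.1026, 0.0182]
tool_rot: [-0.014, 0.996, 0.001, 0.086]
wrist_force: [-0.3, 0.0, -0.6]
width: 0.0255
grasp_force: 30.0
```

Call:
{"op": "move_arm", "data": {"targets": [[[-0.0005, 0, 9e-05], [0, 0, 0], 1], [[-0.0005, 0, 9e-05], [0, 0, 0], 1], [[-0.0005, 0, 9e-05], [0, 0, 0], 1], [[0, 0, 0], [0, 0, 0], 1], [[0, 0, 0], [0, 0, 0], 1], [[0, 0, 0], [0, 0, 0], 1], [[0, 0, 0], [0, 0, 0], 1], [[0, 0, 0], [0, 0, 0], 1], [[0, 0, 0], [0, 0, 0], 1], [[0, 0, 0], [0, 0, 0], 1]]}}

```text
t: 14.57
eef_pos: [0.5884, 0.1026, 0.0182]
tool_rot: [-0.014, 0.996, 0.001, 0.086]
wrist_force: [-0.0, -0.3, -0.2]
width: 0.0256
grasp_force: 30.0
```

Call:
{"op": "move_arm", "data": {"targets": [[[-0.0005, 0, 9e-05], [0, 0, 0], 1], [[-0.0005, 0, 9e-05], [0, 0, 0], 1], [[-0.0005, 0, 9e-05], [0, 0, 0], 1], [[0, 0, 0], [0, 0, 0], 1], [[0, 0, 0], [0, 0, 0], 1], [[0, 0, 0], [0, 0, 0], 1], [[0, 0, 0], [0, 0, 0], 1], [[0, 0, 0], [0, 0, 0], 1], [[0, 0, 0], [0, 0, 0], 1], [[0, 0, 0], [0, 0, 0], 1]]}}

```text
t: 15.4
eef_pos: [0.5899, 0.1026, 0.0182]
tool_rot: [-0.014, 0.996, 0.001, 0.085]
wrist_force: [-0.3, -0.7, -0.9]
width: 0.0259
grasp_force: 30.0
```

Call:
{"op": "move_arm", "data": {"targets": [[[-0.0005, 0, 9e-05], [0, 0, 0], 1], [[-0.0005, 0, 9e-05], [0, 0, 0], 1], [[-0.0005, 0, 9e-05], [0, 0, 0], 1], [[0, 0, 0], [0, 0, 0], 1], [[0, 0, 0], [0, 0, 0], 1], [[0, 0, 0], [0, 0, 0], 1], [[0, 0, 0], [0, 0, 0], 1], [[0, 0, 0], [0, 0, 0], 1], [[0, 0, 0], [0, 0, 0], 1], [[0, 0, 0], [0, 0, 0], 1]]}}

```text
t: 16.23
eef_pos: [0.5906, 0.1027, 0.0178]
tool_rot: [-0.014, 0.996, 0.001, 0.085]
wrist_force: [-5.1, -0.7, 1.3]
width: 0.0256
grasp_force: 30.0
```

```bash
python3 - <<'E'
from h import *
for n in range(1):
    s=bot.sense(); print(s['eef_pos'],s['wrist_force'],s['torque'],s['effort'])
E
```

```text
[0.59061499 0.10270456 0.01781856] [-5.0986962  -0.69617772  1.34366112] [-0.11549069  0.82721548  0.01268877] [-4.13298549e-02 -4.75447476e+01 -2.83317536e+01  2.20053960e-01
 -2.07626648e+00 -4.27854553e-03]
```

Contact felt at TCP x of about 0.590 (Fx −5.1 N). Pushing on until the TCP has travelled about 4 mm further.

Call:
{"op": "move_arm", "data": {"targets": [[[-0.0006, 0, 0.0001], [0, 0, 0], 1], [[-0.0006, 0, 0.0001], [0, 0, 0], 1], [[-0.0006, 0, 0.0001], [0, 0, 0], 1], [[-0.0006, 0, 0.0001], [0, 0, 0], 1], [[-0.0006, 0, 0.0001], [0, 0, 0], 1], [[-0.0004, 0, 7e-05], [0, 0, 0], 1], [[0, 0, 0], [0, 0, 0], 1], [[0, 0, 0], [0, 0, 0], 1], [[0, 0, 0], [0, 0, 0], 1], [[0, 0, 0], [0, 0, 0], 1]]}}

```text
t: 17.07
eef_pos: [0.5942, 0.1028, 0.0179]
tool_rot: [-0.014, 0.996, 0.001, 0.085]
wrist_force: [-5.0, -0.6, 1.7]
width: 0.0256
grasp_force: 30.0
```

```bash
cat > m.py <<'E'
from h import *
s=bot.sense(); p,d=bot.capture('wrist'); np.savez('w4.npz',p=p,d=d,T=T_wc('wrist',s)); print(s['eef_pos'],s['wrist_force'])
vv,uu=np.mgrid[0:480,0:640]; px=np.c_[uu.ravel(),vv.ravel()]; V=vv.ravel();U=uu.ravel()
mt=np.array(bot.get_calibration('wrist')['mount']); C=(mt[:3,:3]@(rays('wrist',px)*d.ravel()[:,None]).T).T+mt[:3,3]
A=R.from_quat(s['tool_rot']).as_matrix(); W=(A@C.T).T
for v in(292,300,308,316,324,332,345,360,375):
    k=(V==v)&(U>290)&(U<342); print(v,(W[k].mean(0)*1000).round(1),(W[k].mean(0)+s['eef_pos']).round(4))
E
python3 m.py
```

```text
[0.59415846 0.10281124 0.01785245] [-5.0351762  -0.56488422  1.67579026]
292 [-8.1  1.2 -5.8] [0.5861 0.104  0.0121]
300 [-8.2  1.2 -0.3] [0.586  0.104  0.0176]
308 [-8.1  1.1  4.6] [0.5861 0.104  0.0225]
316 [-7.7  1.1  8.9] [0.5864 0.1039 0.0267]
324 [-2.   1.3  6.1] [0.5922 0.1041 0.024 ]
332 [1.7 1.4 6.2] [0.5959 0.1042 0.0241]
345 [8.1 1.6 6.1] [0.6023 0.1044 0.0239]
360 [15.7  1.8  6.1] [0.6099 0.1046 0.0239]
375 [21.2  1.9  8.5] [0.6154 0.1047 0.0263]
```

Pushed about 3.9 mm, with no slip in the grip (rear offset still 8.1 mm). The battery is level, top at 24 mm. Relaxing the load, releasing and retreating upward.

Call:
{"op": "move_arm", "data": {"targets": [[[0.0007, 0, 0], [0, 0, 0], 1], [[0, 0, 0], [0, 0, 0], 1], [[0, 0, 0], [0, 0, 0], 0.1], [[0, 0, 0], [0, 0, 0], -0.2], [[0, 0, 0], [0, 0, 0], -0.2], [[0, 0, 0], [0, 0, 0], -0.2], [[0, 0, 0], [0, 0, 0], -0.2], [[0, 0, 0], [0, 0, 0], -0.2], [[0, 0, 0], [0, 0, 0], -0.2], [[0, 0, 0], [0, 0, 0], -0.2]]}}

```text
t: 17.95
eef_pos: [0.5943, 0.1028, 0.0181]
tool_rot: [-0.014, 0.996, 0.001, 0.086]
wrist_force: [-0.5, -0.3, -0.4]
width: 0.0531
grasp_force: 0.0
```

Call:
{"op": "move_arm", "data": {"targets": [[[0, 0, -0.01], [0, 0, 0], -0.2], [[0, 0, -0.02], [0, 0, 0], -0.2], [[0, 0, -0.03], [0, 0, 0], -0.2], [[0, 0, -0.03], [0, 0, 0], -0.2], [[0, 0, -0.03], [0, 0, 0], -0.2], [[0, 0, -0.03], [0, 0, 0], -0.2], [[0, 0, 0], [0, 0, 0], -0.2], [[0, 0, 0], [0, 0, 0], 1], [[0, 0, 0], [0, 0, 0], 1], [[0, 0, 0], [0, 0, 0], 1]]}}

```text
t: 18.78
eef_pos: [0.5677, 0.1021, 0.1645]
tool_rot: [-0.014, 0.996, 0.001, 0.084]
wrist_force: [-0.3, 0.0, -0.0]
width: 0.0351
grasp_force: 0.0
```

```bash
python3 - <<'E'
from h import *
s=bot.sense(); T=T_wc('wrist',s); p,d=bot.capture('wrist'); np.savez('w5.npz',p=p,d=d,T=T); print(s['t'],s['eef_pos'],s['width'])
cv2.imwrite('pics/w5.png',p[:,:,::-1])
o=np.array([.5935,.1039-.0012*0,0]); f=np.array([np.cos(.028),np.sin(.028),0])
# push start pose: behind the open tip
for x,z in((75,150),(75,72)):
    go(o+f*x/1000+[0,-.0012,z/1000],pose(1.6,0))
vv,uu=np.mgrid[0:480,0:640]; px=np.c_[uu.ravel(),vv.ravel()]
P=(T[:3,:3]@(rays('wrist',px)*d.ravel()[:,None]).T).T+T[:3,3]
m=(P[:,0]>.53)&(P[:,0]<.66)&(abs(P[:,1]-.104)<.03)&(vv.ravel()<330)
for h in (.024,.03,.05,.06,.07,.08):
    k=P[m&(abs(P[:,2]-h)<.003)]; print(h,len(k),k.mean(0).round(4) if len(k) else '',k.min(0).round(4) if len(k) else '',k.max(0).round(4) if len(k) else '')
E
```

```text
18.7833 [0.56770597 0.10205703 0.16451152] 0.03507486708064643
shift mm [-97.  -0.  31.] turn deg [ 0.02  9.65 -0.02] | if turned first: shift [-1.008e+02 -1.000e-01  1.430e+01]
shift mm [-8.390e+01 -1.000e-01  1.079e+02] turn deg [ 0.02  9.65 -0.02] | if turned first: shift [-1.008e+02 -1.000e-01  9.230e+01]
0.024 1531 [0.6011 0.1045 0.0238] [0.5853 0.0818 0.021 ] [0.6205 0.1315 0.0268]
0.03 444 [0.6314 0.1047 0.0306] [0.6105 0.0814 0.027 ] [0.66   0.1314 0.033 ]
0.05 496 [0.6208 0.1092 0.0497] [0.6167 0.0887 0.047 ] [0.6262 0.1307 0.053 ]
0.06 591 [0.6268 0.1042 0.0603] [0.6212 0.0885 0.057 ] [0.6318 0.1201 0.063 ]
0.07 462 [0.6338 0.1048 0.0699] [0.6308 0.089  0.067 ] [0.6372 0.1206 0.073 ]
0.08 607 [0.6374 0.1045 0.0806] [0.6346 0.087  0.0771] [0.6414 0.1221 0.0828]
```

View pics/w5.png

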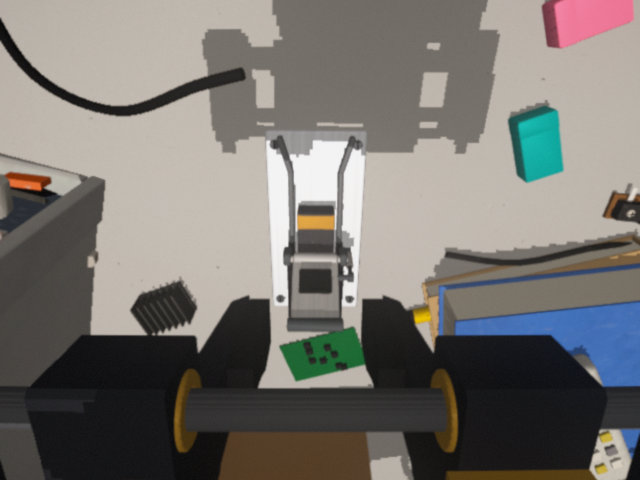

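The battery is home behind the mouth (ochre at (316,218)) and the flap is open, bead at (315,324). Now taking the closed fingers over and behind the flap tip.

Call:
{"op": "move_arm", "data": {"targets": [[[0, 0, 0], [0, 4.8, 0], 1], [[0, 0, 0], [0, 4.85, 0], 1], [[-0.025, 0, 0], [0, 0, 0], 1], [[-0.026, 0, 0.002], [0, 0, 0], 1], [[-0.026, 0, 0.003], [0, 0, 0], 1], [[-0.024, 0, 0.009], [0, 0, 0], 1], [[0, 0, 0], [0, 0, 0], 1], [[0, 0, 0], [0, 0, 0], 1], [[0, 0, 0], [0, 0, 0], 1], [[0, 0, 0], [0, 0, 0], 1]]}}

```text
t: 19.67
eef_pos: [0.6687, 0.105, 0.1519]
tool_rot: [-0.014, 1.0, 0.0, 0.001]
wrist_force: [-0.4, -0.1, 0.2]
width: 0.0002
grasp_force: 0.0
```

```bash
python3 - <<'E'
from h import *
s=bot.sense(); print(s['t'],s['width']); go([.6685,.1048,.073],pose(1.6,0)); go([.6485,.1043,.073],pose(1.6,0))
E
```

```text
19.6667 0.00017697317227015086
shift mm [ 0.3 -0.2 78.9] turn deg [ 0.01  0.1  -0.  ] | if turned first: shift [ 0.2 -0.2 78.9]
shift mm [20.3 -0.1 78.9] turn deg [ 0.01  0.1  -0.  ] | if turned first: shift [20.2 -0.1 78.9]
```

Call:
{"op": "move_arm", "data": {"targets": [[[0, -0.0005, 0.02], [0, 0, 0], 1], [[0, -0.0005, 0.02], [0, 0, 0], 1], [[0, -0.0005, 0.02], [0, 0, 0], 1], [[0, 0, 0.019], [0, 0, 0], 1], [[0, 0, 0], [0, 0, 0], 1], [[0.004, 0, 0], [0, 0, 0], 1], [[0.004, 0, 0], [0, 0, 0], 1], [[0.004, 0, 0], [0, 0, 0], 1], [[0, 0, 0], [0, 0, 0], 1], [[0, 0, 0], [0, 0, 0], 1]]}}

```text
t: 20.5
eef_pos: [0.6584, 0.1031, 0.0747]
tool_rot: [-0.014, 1.0, 0.0, 0.002]
wrist_force: [-0.3, 0.2, 0.4]
width: 0.0003
grasp_force: 0.0
```

Call:
{"op": "move_arm", "data": {"targets": [[[0.0015, 0, 0], [0, 0, 0], 1], [[0.0015, 0, 0], [0, 0, 0], 1], [[0.0015, 0, 0], [0, 0, 0], 1], [[0.0015, 0, 0], [0, 0, 0], 1], [[0.0015, 0, 0], [0, 0, 0], 1], [[0.0015, 0, 0], [0, 0, 0], 1], [[0.0015, 0, 0], [0, 0, 0], 1], [[0, 0, 0], [0, 0, 0], 1], [[0, 0, 0], [0, 0, 0], 1], [[0, 0, 0], [0, 0, 0], 1]]}}

```text
t: 21.33
eef_pos: [0.6488, 0.1027, 0.0742]
tool_rot: [-0.014, 1.0, 0.0, 0.003]
wrist_force: [4.7, -0.3, 2.9]
width: 0.0005
grasp_force: 2.3
```

Call:
{"op": "move_arm", "data": {"targets": [[[0.0015, 0, 0.0005], [0, 0, 0], 1], [[0.0015, 0, 0.0005], [0, 0, 0], 1], [[0.0015, 0, 0.0005], [0, 0, 0], 1], [[0.0015, 0, 0], [0, 0, 0], 1], [[0.0015, 0, 0], [0, 0, 0], 1], [[0.0015, 0, 0], [0, 0, 0], 1], [[0.0015, 0, 0], [0, 0, 0], 1], [[0.0015, 0, 0], [0, 0, 0], 1], [[0, 0, 0], [0, 0, 0], 1], [[0, 0, 0], [0, 0, 0], 1]]}}

```text
t: 22.17
eef_pos: [0.6347, 0.1025, 0.0711]
tool_rot: [-0.014, 1.0, 0.0, 0.001]
wrist_force: [2.0, 0.7, -0.2]
width: 0.0001
grasp_force: 0.7
```

Call:
{"op": "move_arm", "data": {"targets": [[[0.0015, 0, 0], [0, 0, 0], 1], [[0.0015, 0, 0], [0, 0, 0], 1], [[0.0015, 0, 0], [0, 0, 0], 1], [[0.0015, 0, 0], [0, 0, 0], 1], [[0.0015, 0, 0], [0, 0, 0], 1], [[0.0015, 0, 0], [0, 0, 0], 1], [[0.0015, 0, 0], [0, 0, 0], 1], [[0.0015, 0, 0], [0, 0, 0], 1], [[0, 0, 0], [0, 0, 0], 1], [[0, 0, 0], [0, 0, 0], 1]]}}

```text
t: 23.0
eef_pos: [0.623, 0.1021, 0.0713]
tool_rot: [-0.014, 1.0, 0.0, 0.001]
wrist_force: [0.7, 0.2, -0.0]
width: 0.0002
grasp_force: 0.1
```

Call:
{"op": "move_arm", "data": {"targets": [[[0.001, 0, 0], [0, 0, 0], 1], [[0.001, 0, 0], [0, 0, 0], 1], [[0.001, 0, 0], [0, 0, 0], 1], [[0.001, 0, 0], [0, 0, 0], 1], [[0, 0, 0], [0, 0, 0], 1], [[0, 0, 0], [0, 0, 0], 1], [[0, 0, 0], [0, 0, 0], 1], [[0, 0, 0], [0, 0, 0], 1], [[0, 0, 0], [0, 0, 0], 1], [[0, 0, 0], [0, 0, 0], 1]]}}

```text
t: 23.83
eef_pos: [0.6195, 0.102, 0.0716]
tool_rot: [-0.014, 1.0, 0.0, 0.001]
wrist_force: [-0.0, 0.4, -0.1]
width: 0.0003
grasp_force: 0.0
```

```bash
cat > fl.py <<'E'
from h import *
import sys
s=bot.sense(); print(s['t'],s['eef_pos'],s['wrist_force'])
p,d=bot.capture('scene'); T=T_wc('scene')
cv2.imwrite(f'pics/{sys.argv[1]}.png',cv2.resize(p[150:260,290:410,::-1],None,fx=5,fy=5,interpolation=cv2.INTER_CUBIC))
for a in (0.4,.6,.74,.9,1.2,1.6,2.06):
    t=a-np.radians(28); x=.022-.05*np.sin(t); z=.033+.05*np.cos(t)
    u,v=proj('scene',[.5935+x,.1035+.028*x,z],T); print(a,round((u-290)*5),round((v-150)*5))
E
python3 fl.py f1
```

```text
23.8333 [0.61950991 0.10195846 0.07158468] [-0.01937207  0.36043479 -0.14897598]
0.4 274 212
0.6 288 221
0.74 298 231
0.9 308 243
1.2 326 273
1.6 341 319
2.06 346 371
```

View pics/f1.png

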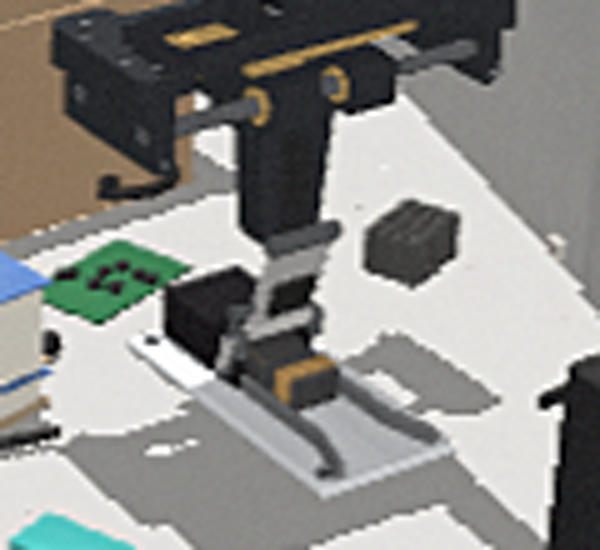

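The crop shows the bead at (303,237), right at the snap angle of about 0.75. A last 2 mm nudge, then back off.

Call:
{"op": "move_arm", "data": {"targets": [[[0.001, 0, 0], [0, 0, 0], 1], [[0.001, 0, 0], [0, 0, 0], 1], [[0, 0, 0], [0, 0, 0], 1], [[0, 0, 0], [0, 0, 0], 1], [[0, 0, 0], [0, 0, 0], 1], [[0, 0, 0], [0, 0, 0], 1], [[0, 0, 0], [0, 0, 0], 1], [[0, 0, 0], [0, 0, 0], 1], [[0, 0, 0], [0, 0, 0], 1], [[0, 0, 0], [0, 0, 0], 1]]}}

```text
t: 24.72
eef_pos: [0.6175, 0.1019, 0.0716]
tool_rot: [-0.014, 1.0, 0.0, 0.001]
wrist_force: [0.5, -0.0, 0.7]
width: 0.0004
grasp_force: 0.0
```

```bash
python3 fl.py f2 >/dev/null; python3 - <<'E'
from h import *
# bead search by depth, side+scene
s=bot.sense(); print(s['eef_pos'],s['wrist_force'])
vv,uu=np.mgrid[0:480,0:640]; px=np.c_[uu.ravel(),vv.ravel()]
for n in('side','scene'):
    T=T_wc(n);p,d=bot.capture(n); P=(T[:3,:3]@(rays(n,px)*d.ravel()[:,None]).T).T+T[:3,3]
    m=(P[:,0]>.55)&(P[:,0]<.612)&(abs(P[:,1]-.104)<.018)&(P[:,2]>.027); 
    print(n,m.sum(),P[m].min(0) if m.any() else '',P[m].max(0) if m.any() else '')
E
```

```text
[0.61752912 0.10189075 0.07158958] [-0.00951801 -0.83305451 -0.57476317]
side 518 [0.56279867 0.08600869 0.03305769] [0.61199598 0.12188848 0.42752107]
scene 2419 [0.5596085  0.08605605 0.028206  ] [0.61196205 0.12199519 0.37764089]
```

Call:
{"op": "move_arm", "data": {"targets": [[[-0.015, 0, 0], [0, 0, 0], 1], [[-0.02, 0, 0], [0, 0, 0], 1], [[-0.01, 0, -0.02], [0, 0, 0], 1], [[0, 0, -0.03], [0, 0, 0], 1], [[0, 0, -0.03], [0, 0, 0], 1], [[0, 0, -0.03], [0, 0, 0], 1], [[0, 0, 0], [0, 0, 0], 1], [[0, 0, 0], [0, 0, 0], 1], [[0, 0, 0], [0, 0, 0], 1], [[0, 0, 0], [0, 0, 0], 1]]}}

```text
t: 25.7
eef_pos: [0.661, 0.1031, 0.1798]
tool_rot: [-0.014, 1.0, 0.0, -0.0]
wrist_force: [-1.1, -0.6, -0.1]
width: 0.0002
grasp_force: 0.0
```

```bash
python3 fl.py f3 | head -1
```

```text
25.7 [0.66104309 0.10311684 0.17978939] [-1.0779304  -0.61416114 -0.05889546]
```

View pics/f3.png

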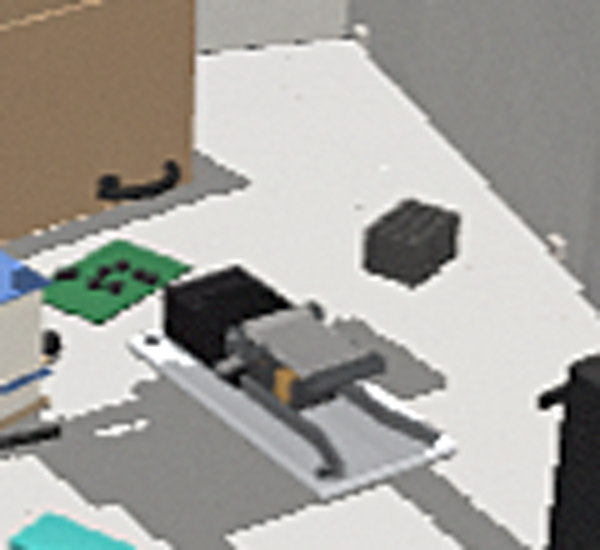

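The flap is closed level over the battery, with its bead at (345,375) matching the predicted 2.06 rad position, and the robot is clear. Handing in.

```bash
python3 -c "
from station import bot
print(bot.finish_job())"
```

```text
the job is handed in; nothing more can be done
None
```

The battery is in the tester and the job is handed in at about 26 s: the contact was pushed back about 3.9 mm (worked out from arm travel after first contact, not measured directly), the flap snapped over by itself and closed on top, and the bystanders and look-alikes were not touched.

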